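# Lay the bare spindle on the finishing stand

### The job

Pick up the bare pale-wood stair spindle and lay it level across the two narrow posts of the finishing stand, centred on the stand, so that each square end rests on a post, then let go. Lower it into place gently rather than dropping it, and leave the dark walnut and the green painted spindles where they lie.

Things in the scene. Friction and masses are not known exactly. Their poses are not given: they have to be found in the camera images.
- pale_mid (a point): The spindle to place: a stair spindle (baluster) of bare pale wood, 110 to 230 g, 260 mm long, square 30 x 30 mm in section at both ends (last 50 mm) and in the middle (50 mm), turned slimmer (26 mm at most) in between, lying flat on the bench with nothing within 40 mm of its middle. The point is its very centre, 15 mm above the bench; its x axis runs along its length (either end may lead), z up. Grip it from above by the square middle, across its 30 mm width.
- walnut_mid (a point): Bystander: a spindle of the same shape and size in dark brown walnut. The point is its centre, 15 mm above the bench; x along its length.
- green_mid (a point): Bystander: a spindle of the same shape and size painted green. The point is its centre, 15 mm above the bench; x along its length.
- stand_top (a point): The finishing stand, fixed to the bench: a plywood base 250 x 110 x 18 mm with two thin upright wooden posts, 200 mm apart centre to centre. Each post's flat top is 14 mm along the stand by 44 mm across it, 100 mm above the bench; the 186 mm gap between the posts is open down to the base. The point lies midway between the two posts, level with their tops; its x axis runs from post to post, y across, z up. A spindle at rest on it has its centre 15 mm above this point.

How it is judged:
At the end, for the whole second after the job is handed in: The pale spindle lies at rest on both posts of the stand, its centre within 20 mm along and 15 mm across of the stand's middle and within 5 mm of 15 mm above the post tops, its length within 10 degrees of the line from post to post (x of pale_mid in the frame of stand_top between -0.02 and 0.02 m and y of pale_mid in the frame of stand_top between -0.015 and 0.015 m and z of pale_mid in the frame of stand_top between 0.01 and 0.02 m and angle between the x axis of pale_mid and the x axis of stand_top, either way round below 0.1745 rad and contact force between pale and stand above 0.3 N and linear speed of pale below 0.03 m/s); the robot touches nothing.
It fails at once if the pale spindle is dropped: it moves faster than 0.7 m/s (a fall of 25 mm) with no finger on it (linear speed of pale above 0.7 m/s and contact force between pale and the fingers below 0.05 N).
It fails at once if the walnut spindle is shifted by more than 30 mm (distance of walnut_mid from where it was at the start of the episode above 0.03 m).
It fails at once if the green spindle is shifted by more than 30 mm (distance of green_mid from where it was at the start of the episode above 0.03 m).
It also fails if it takes over 48 s, if anything falls off the work surface, if the arm or the gripper's body presses on something with over 40 N, if the wrist force passes 120 N, or if a joint passes its speed limit or range.

### The arm

A 7-joint arm with a two-finger parallel gripper is mounted at the origin on the work surface. World frame = base frame: x ahead of the robot, y to its left, z up, the work surface at z = 0. Lengths are in m, angles in rad, forces in N, time in s.
With the tool pointing down it reaches from about 0.4 to 0.85 m from the base axis. Payload 10.4 kg.
Tool frame: the origin (TCP) lies at the very end of the fingers, on their centre line; the grasp point (between the pads) lies 19 mm behind it; x points along the fingers, y is the direction in which the jaws open and shut, and the axes are right-handed (so a half turn about x gives the same grasp; the last joint's range is limited). The gripper opens to 85 mm and grips with 20 to 120 N. Pads are 22 mm wide; open, the fingers measure 114 mm over their backs; the gripper's body (76 mm by 85 mm) begins 54 mm behind the grasp point. The pads swing forward as they close: fully open they stand 13 mm farther back than shut.
Start: joints at [-1.214, 0.332, -0.065, 1.46, 0.022, 1.35, -0.088], TCP at [0.232, 0.58, 0.231] pointing down, gripper open.
Joint ranges: [-2.6, 2.6], [-0.5, 2.12], [-1.47, 1.34], [0.16, 2.42], [-1.27, 4.41], [0.06, 2.06], [-2.6, 2.6]. Speed limits (rad/s): [2.22, 2.22, 2.79, 2.79, 3.14, 3.14, 3.14].

### API

Orientations are given as a unit quaternion [x, y, z, w].
In Python, from workcell import monitor, camera, ticket, regions_of gives the robot as it stands.
- The arm moves only by the tool step_arm, never from a script. Its argument "increments" is a list of rows, each a list of 5 numbers: the finger opening in m, from 0 to 0.0854, then the shift along the world's x, y, z in m, then the turn about the world's z in rad. A call has 1 to 12 rows; each row shifts and turns the commanded pose from where the row before left it; what a row does not reach is not made up. A row lasts 1/12 s, in which the tool goes at most 41.7 mm and 7.16 degrees, less where a joint would pass 70% of its speed; a pose out of reach is approached as far as the arm can. A call with a gripper value outside its range is refused whole. The fingers move at their own pace and stop on an object; "force" is the grip in N (left out, the last holds). Time passes only in rows, so rows that do not move let the fingers close. It gives the time, the measured TCP pose, the force and the opening at its end, in the units of the state.
- monitor.get_obs(): the state, without advancing time (a new reading comes with each control period).
- camera(name): name is "side" or "top" or "wrist"; returns a dict with "color" (400x640x3 uint8, red, green, blue), "range_z" (400x640 float32, m along the optical axis (not along the pixel's ray), 0 where there is no reading), "fx", "fy", "cx", "cy" (pixels), "cam_to_world" (4x4, takes a point from camera to world coordinates). Camera axes: x right, y up, looking along -z (the intrinsics and any distortion apply to the point x, -y, -z); pixel columns grow to the right and rows downward; lengths in m; the calibration is good to about 2 mm. A picture is of the moment at which its call begins.
- ticket.hand_in(): hands the job in, once; it reports no verdict.
Trained networks look in a picture, given as the dict that the camera call returned (one of the last four; its "shot" number tells which), for a name from the list of things; names that differ only in an ending like _2 or _b are one class to them, and where a whole thing is asked for, a point or a joint stands for the part that bears it (a point fixed in the world has none). Each returns a list of dicts, best first, with "p" (0 to 1); they miss things now and then, are a little off and sometimes report something else, mostly with a low value. They report only what shows in the picture. A call takes as long as a camera call.
- regions_of(picture, query): "region" (400x640 bool, what is visible of it) and "centre" ([row, column] in pixels, amid what is visible of it).
The state is a dict: "clock": time; "joint_pos": joint angles; "joint_velocities": joint speeds; "tau": joint torques, N m; "position": TCP position; "ee_rot": TCP orientation; "ft_force": force on the tool from outside, world axes, zero at the start; "torque": the same for the moment, N m; "grip_width": opening from 0.0 (shut) to 1.0 (fully open).
Only numpy, scipy, OpenCV 4.12 (cv2) and the standard library are available. Lean on these libraries where they do the work, as an engineer would, in place of code of your own. Each camera call takes 0.05 s, during which the arm holds its last target. There are 200 camera calls.

## Working session

There is one attempt and no reset: what is moved stays moved. The work goes in short steps, Python scripts to look and compute and a tool call to move; the robot and the scene stay as the last step left them, time stands still between calls to the robot, and variables do not carry over. Pictures are saved under pics/ and viewed, about 8 in all and at most 12, crops included, and the job is handed in when it is done.

Besides the shell and the picture viewer there is one more tool, called after "Call:" by a JSON object that holds its "name" and its "arguments". step_arm: Moves the arm, as the interface text tells. Its arguments: {"type":"object","properties":{"increments":{"type":"array"},"force":{"type":"number"}},"required":["increments"]}

```bash
mkdir -p pics; cat > h.py <<'E'
import numpy as np, cv2
from workcell import monitor, camera, ticket, regions_of
def cloud(p):
    z=p["range_z"]; r,c=np.mgrid[0:400,0:640]
    P=np.stack([(c-p["cx"])/p["fx"]*z,-(r-p["cy"])/p["fy"]*z,-z,np.ones_like(z)],-1)
    return (P@np.array(p["cam_to_world"]).T)[...,:3]
def save(p,n): cv2.imwrite("pics/"+n,p["color"][...,::-1])
def measure(p,q,zlo=-1,zhi=1,pr=True):
    W=cloud(p)
    for d in regions_of(p,q)[:3]:
        m=d["region"]&(p["range_z"]>0)
        X=W[m]; X=X[(X[:,2]>zlo)&(X[:,2]<zhi)]
        if len(X)<20: print(q,d["p"],"few",len(X)); continue
        (cx,cy),(w,h),a=cv2.minAreaRect(X[:,:2].astype(np.float32))
        mu=np.median(X,0); u,s,v=np.linalg.svd(X[:,:2]-X[:,:2].mean(0),full_matrices=False)
        print(q,"p%.2f"%d["p"],"px",np.round(d["centre"]),"n",len(X),"rect",np.round([cx,cy,w,h],3),"ang%.3f"%np.arctan2(v[0,1],v[0,0]),"mean",X.mean(0).round(3),"z5-95",np.percentile(X[:,2],[5,50,95]).round(3))
E
python3 - <<'E'
from h import *
o=monitor.get_obs(); print(o["position"],o["ee_rot"],o["grip_width"],o["clock"])
ps=[]
for n in ("top","side"):
    p=camera(n); save(p,n+"0.png"); print(n,np.round(p["cam_to_world"],2).tolist())
    for q in ("pale_mid","walnut_mid","green_mid","stand_top"): measure(p,q)
E
```

```text
[0.2315867  0.58009985 0.23051089] [ 0.13296855  0.69446927 -0.13398266  0.69432013] 1.0008861316756033 0.0
top [[0.01, 1.0, -0.09, 0.45], [-1.0, 0.01, 0.01, 0.02], [0.01, 0.09, 1.0, 1.1], [0.0, 0.0, 0.0, 1.0]]
pale_mid p0.63 px [219. 440.] n 1227 rect [ 0.52  -0.297  0.04   0.26 ] ang2.938 mean [ 0.52  -0.291  0.025] z5-95 [0.007 0.028 0.032]
walnut_mid p0.79 px [200. 342.] n 946 rect [ 0.546 -0.04   0.256  0.032] ang-3.018 mean [ 0.547 -0.039  0.028] z5-95 [0.021 0.028 0.032]
green_mid p0.57 px [206. 385.] n 1072 rect [ 0.536 -0.156  0.26   0.033] ang-3.040 mean [ 0.535 -0.155  0.026] z5-95 [0.015 0.028 0.032]
stand_top p0.62 px [185. 237.] n 4130 rect [0.596 0.239 0.264 0.114] ang-2.767 mean [0.588 0.233 0.025] z5-95 [0.014 0.018 0.096]
side [[0.84, 0.36, -0.41, 0.23], [-0.55, 0.53, -0.65, -0.47], [-0.02, 0.77, 0.64, 0.57], [0.0, 0.0, 0.0, 1.0]]
pale_mid p0.63 px [352. 405.] n 3308 rect [ 0.526 -0.291  0.038  0.274] ang2.937 mean [ 0.509 -0.294  0.025] z5-95 [0.008 0.028 0.031]
walnut_mid p0.82 px [250. 328.] n 1812 rect [ 0.542 -0.032  0.259  0.047] ang-3.019 mean [ 0.529 -0.046  0.023] z5-95 [0.006 0.026 0.031]
green_mid p0.59 px [292. 360.] n 2329 rect [ 0.541 -0.147  0.278  0.047] ang-3.038 mean [ 0.518 -0.161  0.024] z5-95 [0.005 0.027 0.031]
stand_top p0.58 px [177. 284.] n 3416 rect [0.609 0.248 0.311 0.134] ang-2.743 mean [0.578 0.222 0.03 ] z5-95 [0.007 0.018 0.092]
```

View pics/top0.png

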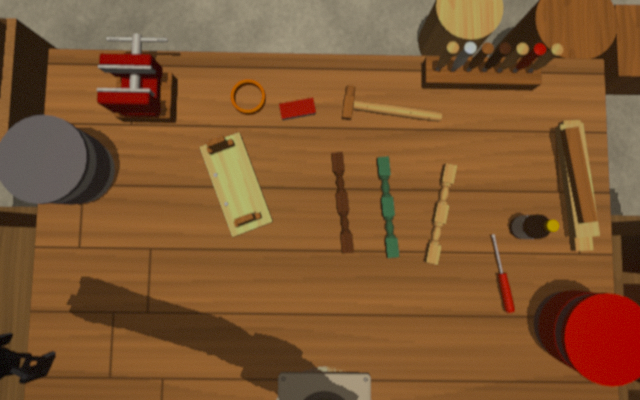

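```bash
python3 - <<'E'
from h import *
for n in ("top","side"):
    p=camera(n)
    W=cloud(p)
    print(n)
    m=(W[...,2]>0.09)&(W[...,2]<0.108)&(p["range_z"]>0)&(abs(W[...,0]-.595)<.17)&(abs(W[...,1]-.237)<.12)
    k,l,s,c=cv2.connectedComponentsWithStats(m.astype(np.uint8))
    for i in range(1,k):
        if s[i,4]>10: X=W[l==i]; print(s[i,4],c[i].round(),cv2.minAreaRect(X[:,:2].astype(np.float32)),X.mean(0).round(4))
    measure(p,"pale_mid",.02,.04)
E
```

```text
top
126 [215. 140.] ((0.6822451949119568, 0.27214160561561584), (0.014381497167050838, 0.04391003027558327), 22.27486801147461) [0.6816 0.2717 0.0981]
118 [243. 218.] ((0.4965488910675049, 0.19799548387527466), (0.01473462674766779, 0.044065337628126144), 22.869403839111328) [0.4964 0.1977 0.0991]
pale_mid p0.96 px [215. 439.] n 1022 rect [ 0.521 -0.293  0.031  0.26 ] ang2.937 mean [ 0.519 -0.292  0.028] z5-95 [0.022 0.029 0.033]
side
92 [306. 131.] ((0.6789453625679016, 0.2725757956504822), (0.01567150093615055, 0.04423448443412781), 21.454069137573242) [0.6773 0.2712 0.0967]
119 [255. 167.] ((0.49399295449256897, 0.19817668199539185), (0.015618892386555672, 0.04442395269870758), 22.18609046936035) [0.4933 0.1958 0.0972]
pale_mid p0.82 px [354. 408.] n 2720 rect [ 0.519 -0.292  0.031  0.26 ] ang2.939 mean [ 0.51  -0.292  0.028] z5-95 [0.021 0.029 0.031]
```

The top view shows pale at (215,440), green at (206,388), walnut at (200,342) and the stand at (185,237), as the networks reported. The two posts come out 200 mm apart. That puts the stand centre at about (0.588, 0.235) with yaw 0.38, and pale at (0.520, -0.292) with yaw -0.203.

Call:
{"name": "step_arm", "arguments": {"increments": [[0.085,0.02,-0.023,0,0.0178],[0.085,0.02,-0.023,0,0.0178],[0.085,0.02,-0.023,0,0.0178],[0.085,0.02,-0.023,0,0.0178],[0.085,0.02,-0.023,0,0.0178],[0.085,0.02,-0.023,0,0.0178],[0.085,0.02,-0.023,0,0.0178],[0.085,0.02,-0.023,0,0.0178],[0.085,0.02,-0.023,0,0.0178],[0.085,0.02,-0.023,0,0.0178]], "force": 40}}

```text
clock: 1.53
position: [0.4325, 0.3492, 0.2316]
ee_rot: [0.071, 0.703, -0.071, 0.704]
ft_force: [1.1, -0.5, 0.9]
grip_width: 0.994
```

Call:
{"name": "step_arm", "arguments": {"increments": [[0.085,0.004,-0.028,0,0],[0.085,0.004,-0.028,0,0],[0.085,0.004,-0.028,0,0],[0.085,0.004,-0.028,0,0],[0.085,0.004,-0.028,0,0],[0.085,0.004,-0.028,0,0],[0.085,0.004,-0.028,0,0],[0.085,0.004,-0.028,0,0],[0.085,0.004,-0.028,0,0],[0.085,0.004,-0.028,0,0],[0.085,0.004,-0.028,0,0],[0.085,0.004,-0.028,0,0]]}}

```text
clock: 2.53
position: [0.4797, 0.0131, 0.2316]
ee_rot: [0.071, 0.703, -0.071, 0.704]
ft_force: [0.6, -0.0, -0.4]
grip_width: 0.995
```

Call:
{"name": "step_arm", "arguments": {"increments": [[0.085,0.004,-0.028,0,0],[0.085,0.004,-0.028,0,0],[0.085,0.004,-0.028,0,0],[0.085,0.004,-0.028,0,0],[0.085,0.004,-0.028,0,0],[0.085,0.004,-0.028,0,0],[0.085,0.004,-0.028,0,0],[0.085,0.004,-0.028,0,0],[0.085,0.004,-0.028,0,0],[0.085,0.004,-0.028,0,0],[0.085,0,0,0,0],[0.085,0,0,0,0]]}}

```text
clock: 3.53
position: [0.5192, -0.2672, 0.2312]
ee_rot: [0.072, 0.704, -0.073, 0.703]
ft_force: [0.1, -0.5, 0.2]
grip_width: 0.996
```

```bash
python3 - <<'E'
from h import *
from scipy.spatial.transform import Rotation as R
p=camera("wrist"); save(p,"w1.png"); measure(p,"pale_mid",.02,.04); measure(p,"green_mid",.02,.04)
o=monitor.get_obs(); y=R.from_quat(o["ee_rot"]).as_matrix()
print(o["position"],"jaw yaw",np.arctan2(y[1,1],y[0,1]),y[:,0])
E
```

```text
pale_mid p0.58 px [172. 297.] n 4866 rect [ 0.52  -0.292  0.03   0.26 ] ang-0.202 mean [ 0.507 -0.289  0.027] z5-95 [0.021 0.028 0.03 ]
green_mid p0.57 px [157. 404.] n 4716 rect [ 0.531 -0.156  0.251  0.03 ] ang0.115 mean [ 0.511 -0.158  0.027] z5-95 [0.021 0.028 0.03 ]
[ 0.51999423 -0.26425684  0.23128418] jaw yaw 1.3705163238839297 [ 8.97285690e-05  8.26064572e-04 -9.99999655e-01]
```

View pics/w1.png

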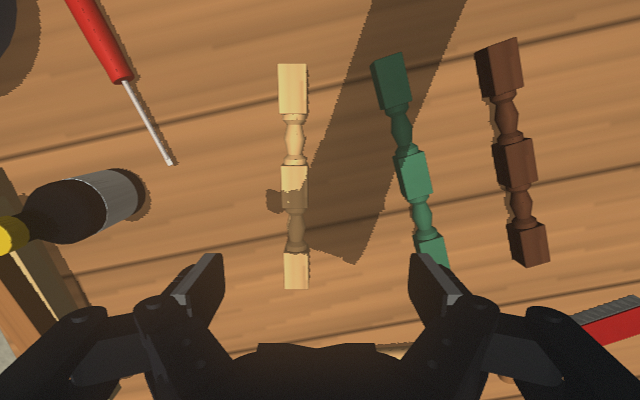

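The wrist view shows pale upright at column 293 with its square middle near row 185, and the jaws are square to it. The wrist measurement agrees with the top one.

Call:
{"name": "step_arm", "arguments": {"increments": [[0.085,0,-0.014,-0.02,0],[0.085,0,-0.014,-0.03,0],[0.085,0,0,-0.03,0],[0.085,0,0,-0.03,0],[0.085,0,0,-0.03,0],[0.085,0,0,-0.02,0],[0.085,0,0,0,0],[0.085,0,0,0,0]]}}

```text
clock: 4.35
position: [0.5197, -0.2923, 0.0712]
ee_rot: [0.071, 0.704, -0.07, 0.703]
ft_force: [0.1, -0.0, 0.4]
grip_width: 0.997
```

Call:
{"name": "step_arm", "arguments": {"increments": [[0.085,0,0,-0.02,0],[0.085,0,0,-0.02,0],[0.085,0,0,-0.015,0],[0.085,0,0,-0.009,0],[0.085,0,0,0,0],[0.085,0,0,0,0]]}}

```text
clock: 4.85
position: [0.5205, -0.2937, 0.0087]
ee_rot: [0.071, 0.703, -0.071, 0.704]
ft_force: [-0.1, -0.1, 0.1]
grip_width: 0.994
```

Call:
{"name": "step_arm", "arguments": {"increments": [[0.02,0,0,0,0],[0.02,0,0,0,0],[0.02,0,0,0,0],[0.02,0,0,0,0],[0.02,0,0,0,0],[0.02,0,0,0,0],[0.02,0,0,0,0],[0.02,0,0,0,0],[0.02,0,0,0,0],[0.02,0,0,0,0]], "force": 50}}

```text
clock: 5.68
position: [0.5201, -0.2937, 0.0079]
ee_rot: [0.071, 0.703, -0.071, 0.704]
ft_force: [0.2, 0.6, 6.2]
grip_width: 0.345
```

Call:
{"name": "step_arm", "arguments": {"increments": [[0.02,0,0,0.01,0],[0.02,0,0,0.02,0],[0.02,0,0,0.025,0],[0.02,0,0,0.025,0],[0.02,0,0,0.025,0],[0.02,0,0,0.025,0],[0.02,0,0,0.025,0],[0.02,0,0,0.025,0],[0.02,0,0,0.02,0],[0.02,0,0,0,0],[0.02,0,0,0,0]]}}

```text
clock: 6.6
position: [0.5199, -0.2937, 0.2083]
ee_rot: [0.071, 0.703, -0.071, 0.704]
ft_force: [0.4, 0.8, -2.6]
grip_width: 0.34
```

```bash
python3 - <<'E'
from h import *
o=monitor.get_obs(); print(o["ft_force"],o["torque"],o["grip_width"],o["position"])
p=camera("side"); save(p,"s2.png"); measure(p,"pale_mid")
E
```

```text
[ 0.35202055  0.83512514 -2.63123467] [ 0.04567945 -0.01740913  0.0007431 ] 0.3395361981944054 [ 0.51986788 -0.29373157  0.20832501]
pale_mid p0.67 px [281. 399.] n 3861 rect [ 0.617 -0.273  0.222  0.42 ] ang2.950 mean [ 0.485 -0.289  0.223] z5-95 [0.206 0.228 0.231]
```

View pics/s2.png

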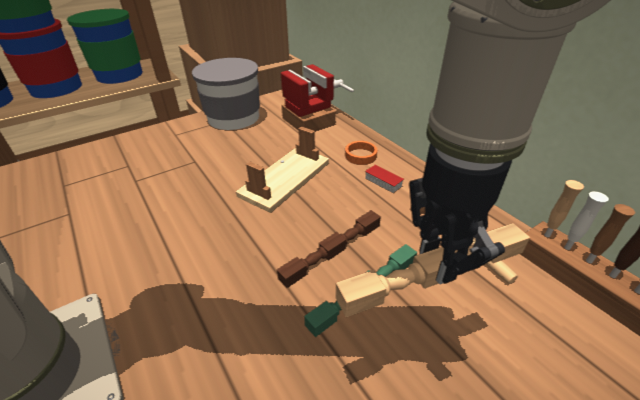

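The side view shows pale held level in the jaws near (420,270), with the other two spindles undisturbed.

Call:
{"name": "step_arm", "arguments": {"increments": [[0.02,0.002,0.01,0,0.029],[0.02,0.003,0.02,0,0.029],[0.02,0.003,0.025,0,0.029],[0.02,0.003,0.025,0,0.029],[0.02,0.003,0.025,0,0.029],[0.02,0.003,0.025,0,0.029],[0.02,0.003,0.025,0,0.029],[0.02,0.003,0.025,0,0.029],[0.02,0.003,0.025,0,0.029],[0.02,0.003,0.025,0,0.029],[0.02,0.003,0.025,0,0.029],[0.02,0.003,0.025,0,0.029]]}}

```text
clock: 7.7
position: [0.5539, -0.0114, 0.2063]
ee_rot: [-0.053, 0.706, 0.053, 0.704]
ft_force: [0.4, -0.2, -0.8]
grip_width: 0.34
```

Call:
{"name": "step_arm", "arguments": {"increments": [[0.02,0.003,0.025,0,0.029],[0.02,0.003,0.025,0,0.029],[0.02,0.004,0.025,0,0.029],[0.02,0.004,0.025,0,0.029],[0.02,0.004,0.025,0,0.029],[0.02,0.004,0.025,0,0.029],[0.02,0.004,0.025,0,0.029],[0.02,0.003,0.025,0,0.029],[0.02,0.003,0.025,0,0],[0.02,0.001,0.02,0,0],[0.02,0,0.005,0,0],[0.02,0,0,0,0]]}}

```text
clock: 8.7
position: [0.587, 0.2396, 0.2064]
ee_rot: [-0.134, 0.695, 0.135, 0.694]
ft_force: [-0.0, -1.0, -0.9]
grip_width: 0.339
```

Call:
{"name": "step_arm", "arguments": {"increments": [[0.02,0,0,0,0],[0.02,0,0,0,0]]}}

```text
clock: 8.87
position: [0.588, 0.2352, 0.2072]
ee_rot: [-0.133, 0.695, 0.132, 0.695]
ft_force: [0.2, 0.1, -1.7]
grip_width: 0.343
```

```bash
cat > chk.py <<'E'
from h import *
from scipy.spatial.transform import Rotation as R
import sys
o=monitor.get_obs(); y=R.from_quat(o["ee_rot"]).as_matrix()
print(o["position"],"jaw yaw",np.arctan2(y[1,1],y[0,1]),o["ft_force"],o["grip_width"],o["clock"])
for n in ("wrist","side","top"):
    p=camera(n); print(n); save(p,n+sys.argv[1]+".png"); W=cloud(p)
    measure(p,"pale_mid",float(sys.argv[2]),float(sys.argv[3]))
    m=(W[...,2]>0.09)&(W[...,2]<0.104)&(p["range_z"]>0)&(abs(W[...,0]-.595)<.17)&(abs(W[...,1]-.237)<.12)
    k,l,s,c=cv2.connectedComponentsWithStats(m.astype(np.uint8))
    for i in range(1,k):
        if s[i,4]>30: X=W[l==i]; print(" post?",s[i,4],c[i].round(),np.round(cv2.minAreaRect(X[:,:2].astype(np.float32))[0],4),X.mean(0).round(4))
E
python3 chk.py 3 .19 .26
```

```text
[0.58800807 0.23515608 0.20724359] jaw yaw 1.94765299952596 [ 0.1931029   0.09568861 -1.65615958] 0.3431657454571274 8.8667
wrist
pale_mid p0.66 px [163. 320.] n 21907 rect [0.559 0.225 0.152 0.032] ang0.376 mean [0.544 0.219 0.226] z5-95 [0.219 0.227 0.229]
side
pale_mid p0.77 px [112. 264.] n 1203 rect [0.586 0.235 0.263 0.032] ang-2.775 mean [0.564 0.22  0.219] z5-95 [0.203 0.221 0.229]
 post? 91 [305. 131.] [0.6788 0.2731] [0.6772 0.2711 0.0968]
 post? 119 [254. 167.] [0.4944 0.1989] [0.4931 0.1961 0.0974]
top
pale_mid p0.86 px [206. 226.] n 943 rect [0.588 0.234 0.258 0.031] ang-2.806 mean [0.548 0.216 0.226] z5-95 [0.214 0.228 0.231]
 post? 70 [218. 139.] [0.6859 0.2641] [0.6853 0.2629 0.0983]
 post? 63 [247. 216.] [0.5002 0.1888] [0.5003 0.1879 0.099 ]
```

View pics/wrist3.png

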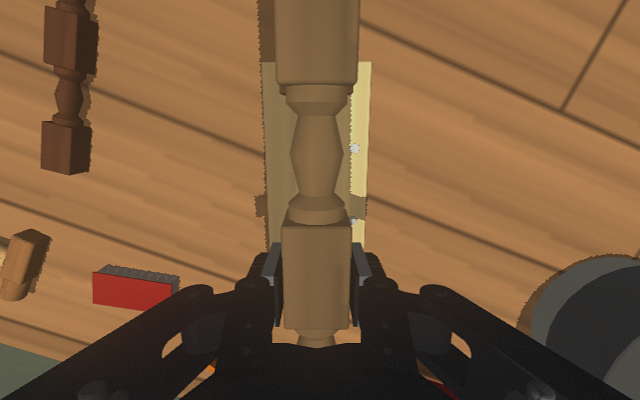

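The wrist view shows pale along the stand base (columns 260–370) and parallel to it. The side and top views both put it over the stand centre to within 2 mm, so I'm lowering it.

Call:
{"name": "step_arm", "arguments": {"increments": [[0.02,0,0,-0.015,0],[0.02,0,0,-0.02,0],[0.02,0,0,-0.02,0],[0.02,0,0,-0.015,0],[0.02,0,0,-0.01,0],[0.02,0,0,-0.006,0],[0.02,0,0,-0.003,0],[0.02,0,0,0,0],[0.02,0,0,0,0],[0.02,0,0,0,0]]}}

```text
clock: 10.0
position: [0.5882, 0.2367, 0.1194]
ee_rot: [-0.133, 0.694, 0.133, 0.695]
ft_force: [-0.2, 0.3, -1.0]
grip_width: 0.339
```

Call:
{"name": "step_arm", "arguments": {"increments": [[0.02,0,0,-0.002,0],[0.02,0,0,-0.002,0],[0.02,0,0,-0.002,0],[0.02,0,0,-0.002,0],[0.02,0,0,0,0],[0.02,0,0,0,0]]}}

```text
clock: 10.5
position: [0.5876, 0.2365, 0.1101]
ee_rot: [-0.133, 0.695, 0.133, 0.694]
ft_force: [-0.4, -0.6, -2.5]
grip_width: 0.341
```

Call:
{"name": "step_arm", "arguments": {"increments": [[0.02,0,0,-0.001,0],[0.02,0,0,-0.001,0],[0.02,0,0,0,0],[0.02,0,0,0,0]]}}

```text
clock: 10.83
position: [0.5877, 0.2365, 0.1083]
ee_rot: [-0.133, 0.695, 0.133, 0.694]
ft_force: [-1.1, -0.2, -2.1]
grip_width: 0.34
```

```bash
python3 chk.py 4 .105 .16
```

```text
[0.58768484 0.23646274 0.10829022] jaw yaw 1.9490275953307437 [-1.08314112 -0.15681427 -2.11477365] 0.3397910217339882 10.8333
wrist
pale_mid p0.97 px [160. 320.] n 21868 rect [0.558 0.225 0.152 0.032] ang0.378 mean [0.544 0.22  0.127] z5-95 [0.12  0.129 0.13 ]
 post? 403 [270.  47.] [0.5034 0.1814] [0.5037 0.1816 0.0983]
 post? 133 [361.  46.] [0.4883 0.2191] [0.4886 0.2191 0.0984]
side
pale_mid p0.93 px [149. 270.] n 976 rect [0.59  0.222 0.261 0.062] ang-2.782 mean [0.561 0.221 0.122] z5-95 [0.108 0.124 0.131]
 post? 50 [310. 132.] [0.683  0.2619] [0.6821 0.259  0.098 ]
 post? 79 [256. 169.] [0.4862 0.1859] [0.4921 0.1846 0.0988]
top
pale_mid p0.57 px [211. 238.] n 630 rect [0.587 0.235 0.257 0.031] ang-2.812 mean [0.531 0.211 0.127] z5-95 [0.118 0.128 0.132]
```

View pics/side4.png

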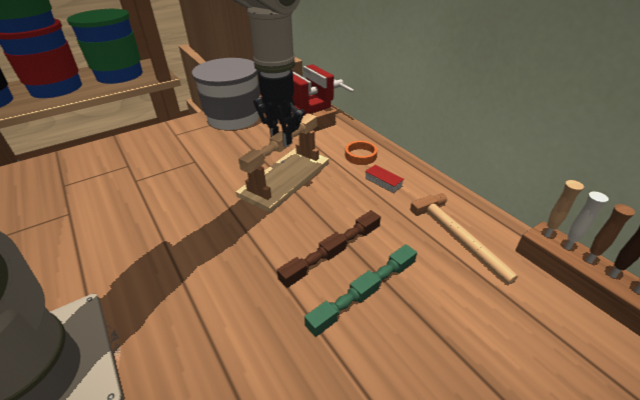

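The side view shows pale just above both posts (255,180 and 307,140). The wrist force still reads its weight, so I'm creeping down to contact.

Call:
{"name": "step_arm", "arguments": {"increments": [[0.02,0,0,-0.001,0],[0.02,0,0,0,0],[0.02,0,0,0,0]]}}

```text
clock: 11.38
position: [0.5879, 0.2365, 0.108]
ee_rot: [-0.133, 0.694, 0.133, 0.695]
ft_force: [-2.9, -1.7, 6.5]
grip_width: 0.346
```

Call:
{"name": "step_arm", "arguments": {"increments": [[0.02,0,0,-0.001,0],[0.02,0,0,0,0],[0.02,0,0,0,0]]}}

```text
clock: 11.63
position: [0.5879, 0.2366, 0.1079]
ee_rot: [-0.133, 0.694, 0.133, 0.695]
ft_force: [-7.6, -2.8, 13.6]
grip_width: 0.344
```

Contact is confirmed, so I'm releasing.

Call:
{"name": "step_arm", "arguments": {"increments": [[0.034,0,0,0,0],[0.038,0,0,0,0],[0.045,0,0,0,0],[0.06,0,0,0,0],[0.07,0,0,0,0],[0.08,0,0,0,0],[0.08,0,0,0,0],[0.08,0,0,0,0],[0.08,0,0,0,0],[0.08,0,0,0,0]]}}

```text
clock: 12.47
position: [0.5877, 0.2365, 0.1063]
ee_rot: [-0.133, 0.695, 0.133, 0.694]
ft_force: [-0.1, 0.9, -0.0]
grip_width: 0.942
```

Call:
{"name": "step_arm", "arguments": {"increments": [[0.08,0,0,0.005,0],[0.08,0,0,0.01,0],[0.08,0,0,0.015,0],[0.08,0,0,0.02,0],[0.08,0,0,0.02,0],[0.08,0,0,0.02,0],[0.08,0,0,0.02,0],[0.08,0,0,0.02,0],[0.08,0,0,0.02,0],[0.08,0,0,0,0],[0.08,0,0,0,0]]}}

```text
clock: 13.38
position: [0.5883, 0.2366, 0.2584]
ee_rot: [-0.133, 0.693, 0.133, 0.696]
ft_force: [0.9, 0.5, -1.3]
grip_width: 0.935
```

```bash
python3 chk.py 5 .105 .16; python3 -c "
from h import *
p=camera('top')
for q in ('walnut_mid','green_mid'): measure(p,q)"
```

```text
[0.58830921 0.23661158 0.2584186 ] jaw yaw 1.9488764436777912 [ 0.92021388  0.47290648 -1.30617561] 0.9346201831806887 13.3833
wrist
pale_mid p0.94 px [174. 319.] n 8317 rect [0.588 0.238 0.26  0.03 ] ang0.377 mean [0.572 0.232 0.126] z5-95 [0.119 0.128 0.13 ]
pale_mid 0.36 few 0
 post? 133 [295.  83.] [0.5031 0.1827] [0.5031 0.1827 0.0985]
 post? 74 [337.  83.] [0.4888 0.2186] [0.4891 0.2187 0.0983]
 post? 88 [298. 278.] [0.6876 0.2566] [0.6866 0.2562 0.0977]
 post? 59 [334. 278.] [0.6738 0.2919] [0.6727 0.2915 0.0974]
side
pale_mid p0.89 px [147. 277.] n 1185 rect [0.586 0.237 0.262 0.033] ang-2.769 mean [0.571 0.225 0.122] z5-95 [0.108 0.124 0.13 ]
 post? 50 [310. 132.] [0.6874 0.2626] [0.6824 0.2591 0.0983]
 post? 80 [256. 169.] [0.4853 0.1856] [0.4919 0.1843 0.0983]
top
pale_mid p0.96 px [188. 231.] n 1122 rect [0.588 0.236 0.26  0.031] ang-2.778 mean [0.573 0.228 0.127] z5-95 [0.117 0.128 0.132]
walnut_mid p0.97 px [204. 342.] n 1021 rect [ 0.545 -0.041  0.258  0.032] ang-3.014 mean [ 0.543 -0.04   0.027] z5-95 [0.018 0.028 0.032]
green_mid p0.79 px [207. 387.] n 1134 rect [ 0.537 -0.159  0.26   0.036] ang-3.037 mean [ 0.534 -0.155  0.026] z5-95 [0.015 0.028 0.033]
green_mid p0.66 px [190. 244.] n 2320 rect [0.593 0.231 0.259 0.121] ang-2.872 mean [0.573 0.216 0.021] z5-95 [0.014 0.018 0.046]
```

View pics/side5.png

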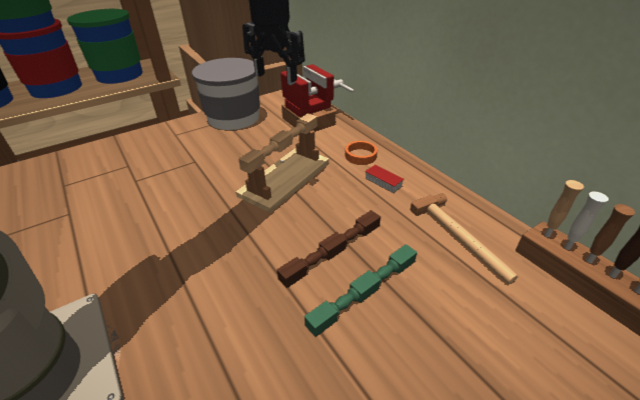

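The side view shows pale resting level on both posts around (277,147), with the gripper clear above it.

```bash
python3 -c "
from workcell import ticket
print(ticket.hand_in())"
```

```text
the job is handed in; nothing more can be done
None
```

I picked up the pale spindle by its square middle, carried it over the stand and lowered it until the wrist force showed contact. Then I opened the jaws, raised the gripper 150 mm and handed the job in at about 13.5 s of the 48 s allowed. The hand-in gives no verdict.

- **Position:** all three cameras put the pale spindle's centre at about (0.588, 0.237). I measured the stand's middle at about (0.588, 0.235), so it is off by roughly 2–3 mm.
- **Angle and height:** its direction is within about 0.02 rad of the line between the posts. Its top reads 0.128–0.132 m, against the 0.130 m expected for a spindle at rest on the posts.
- **Bystanders:** the walnut and green spindles read within about 3 mm of where they started, which is measurement noise.
- **Disagreements:** the detector reported a false second "green" on the stand at p 0.66, which the picture ruled out. While pressing down before release, the wrist force reached about 14 N upward and 8 N sideways, and nothing shifted.

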